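Restock the parts row and close it up

ROBOT

A 6-joint arm with a two-finger parallel gripper is mounted at the origin on the work surface. World frame = base frame: x ahead of the robot, y to its left, z up, the work surface at z = 0. Lengths are in mm, angles in rad, forces in N, time in s.
With the tool pointing down it reaches from about 350 to 925 mm from the base axis. Payload 6.4 kg.
Tool frame: the origin (TCP) lies where the fingers leave the gripper's body, on its centre line; the fingertips stand 97 mm ahead of it and the grasp point (between the pads) lies 78 mm ahead of it; y points along the fingers, z is the direction in which the jaws open and shut, and the axes are right-handed (so a half turn about y gives the same grasp; the last joint's range is limited). The gripper opens to 94 mm and grips with 3 to 60 N. Pads are 16 mm wide; open, the fingers measure 119 mm over their backs; the gripper's body (75 mm by 177 mm) begins 78 mm behind the grasp point.
Start: joints at [-1.322, 0.245, 1.558, -0, 1.339, -0.174], TCP at [266.711, -592.773, 302.655] pointing down, gripper open.
Joint ranges: [-3.13, 3.13], [-1.02, 2.26], [0.13, 2.54], [-0.95, 4.09], [0.21, 2.88], [-2.74, 2.74]. Speed limits (rad/s): [2.57, 2.57, 3.14, 3.14, 3.14, 3.14].

INTERFACE

Orientations are given as a rotation vector (axis times angle).
In Python, from station import env, cams gives the robot as it stands.
- The arm moves only by the shell command python3 -m jog 'ROWS' [FORCE]. ROWS is text: rows parted by semicolons, each of 7 numbers parted by spaces: the turn, a rotation vector about the tool's x, y, z in degrees, then the shift along the tool's x, y, z in m, then the finger opening in m, from 0 to 0.094. A call has 1 to 10 rows; each row shifts and turns the commanded pose from where the row before left it, along the tool's axes as they then stand; what a row does not reach is not made up. A row lasts 1/8 s, in which the tool goes at most 62.5 mm and 10.7 degrees, less where a joint would pass 70% of its speed; a pose out of reach is approached as far as the arm can. A call is refused whole if a number of a shift passes 0.0625 or a number of a turn 10.7, either way. A call with a gripper value outside its range is refused whole. The fingers move at their own pace and stop on an object; FORCE is the grip in N (left out, the last holds). Time passes only in rows, so rows that do not move let the fingers close. It gives the time, the measured TCP pose, the force and the opening at its end, in the units of the state.
- env.state(): the state, without advancing time (a new reading comes with each control period).
- cams.snapshot(name): name is "scene" or "top" or "wrist"; returns a dict with "image" (400x640x3 uint8, red, green, blue), "fx", "fy", "cx", "cy" (pixels), "eye" and "orientation" of the camera in the world; the wrist camera has in their place "tool_from_camera" (4x4, takes a point from camera to tool coordinates, whose origin is the TCP and whose axes are the tool frame's). Camera axes: x right, y down, z forward; pixel columns grow to the right and rows downward; lengths in mm; the calibration is good to about 2 mm. A picture is of the moment at which its call begins: read the wrist's pose just before it. There is no depth.
- env.job_done(): hands the job in, once; it reports no verdict.
The state is a dict: "time": time; "q": joint angles; "joint_velocities": joint speeds; "effort": joint torques, N m; "position": TCP position; "orientation": TCP orientation; "contact_force": force on the tool from outside, world axes, zero at the start; "torque": the same for the moment, N m; "finger_gap": opening from 0.0 (shut) to 1.0 (fully open).
Only numpy, scipy, OpenCV 4.12 (cv2) and the standard library are available. Lean on these libraries where they do the work, as an engineer would, in place of code of your own. Each camera call takes 0.05 s, during which the arm holds its last target.

TASK

Stand the blue and the orange parts carton upright on the counter rack, lids up and labels to the front (toward the robot) like the green ones and in line with them: blue next to the green cartons, orange next after it. Set them down gently, then slide the row stop up by its yellow tab until you feel the whole row tight and the sprung end plate giving a few millimetres, never to the end of its travel, and leave it there. Leave everything else on the counter alone.

Things in the scene. Friction and masses are not known exactly. Their poses are not given: they have to be found in the camera images.
- rack: low counter rack, fixed, blue-grey steel board with white front strip on short steel feet. Origin on the counter, own z up, own -x is its front (the robot's side, up to 0.15 rad off), own y runs along the row. Board top 60 mm above the origin, 130 mm deep (x -65 to 65), y from -235 to 180 mm; front and back are open, nothing above
- end_plate: sprung end plate, dark steel, upright on the board at the +y end of the row, 70 mm wide, 85 high. Origin at the bottom centre of its row-side face, axes as the rack's; at rest that face is at rack y = +170 mm. It gives toward +y when pressed, 1.5 N per mm from zero, 15 mm at most, and springs back; its fixed spring bracket stands behind it, to rack y = 204 mm
- end_face (a point): point on the row-side face of the end plate, 30 mm above the board, at rack x = 0; moves with the plate
- row_stop: sliding row stop on the board: red upright face plate 60 mm wide, 60 high, 6 thick, on a flat foot with a yellow grip tab. Origin at the bottom centre of the face that meets the row (its +y face), axes as the rack's. It slides only along rack y, from -140 to +60 mm of its face, with about 4 N of friction, and stays where it is left; pushing the four cartons along the board adds 3 to 10 N
- stop_face (a point): point on the row-side face of the stop plate, 30 mm above the board
- stop_tab (a point): middle of the row stop's yellow upright grip tab, 32 mm above the board; the tab is 12 mm thick along rack y, 40 wide along rack x and its top is 50 mm above the board; it stands 79 mm behind (-y of) the stop's face on a flat foot 5 mm thick, and moves with the stop. The 60 mm of foot between tab and face plate is clear above
- green_a: green carton, white with green lid, 56 mm wide (own x) x 36 thick (own y) x 120 high (own z), 0.17 to 0.35 kg. Origin: centre of its bottom end, own z runs from there to the coloured lid end; the coloured label is on its -x face and folds 16 mm round onto both neighbouring faces. Stands on the rack next to the end plate, axes nearly as the rack's, a few mm short of the plate
- green_b: second green carton, same make; stands on the rack next to green_a with a gap of some mm to 2 cm
- blue: blue carton, white with blue lid, 56 mm wide (own x) x 36 thick (own y) x 120 high (own z), 0.17 to 0.35 kg. Origin: centre of its bottom end, own z runs from there to the coloured lid end; the coloured label is on its -x face and folds 16 mm round onto both neighbouring faces. Starts lying flat on the counter with its -y face up, 36 mm high, so that its own z is level: lid end toward world +y, label face toward the robot (world -x), within 0.28 rad.
- orange: orange carton, white with orange lid, 56 mm wide (own x) x 36 thick (own y) x 120 high (own z), 0.17 to 0.35 kg. Origin: centre of its bottom end, own z runs from there to the coloured lid end; the coloured label is on its -x face and folds 16 mm round onto both neighbouring faces. Starts lying flat on the counter with its -y face up, 36 mm high, so that its own z is level: lid end toward world +y, label face toward the robot (world -x), within 0.28 rad.
- green_a_label (a point): point on the label face (-x face) of the green_a carton: 28 mm from its middle plane and 55 mm above its bottom end
- green_b_label (a point): point on the label face (-x face) of the green_b carton: 28 mm from its middle plane and 55 mm above its bottom end
- blue_label (a point): point on the label face (-x face) of the blue carton: 28 mm from its middle plane and 55 mm above its bottom end
- orange_label (a point): point on the label face (-x face) of the orange carton: 28 mm from its middle plane and 55 mm above its bottom end
- tape: bystander, not needed: roll of clear tape lying flat, 68 mm across, 22 high
- screw_jar: bystander, not needed: amber jar with steel lid, 56 mm across, 75 high
- driver: bystander, not needed: green screwdriver lying on the counter
- pen_cup: bystander, not needed: grey pen cup, 72 mm across, 95 high
- spool: bystander, not needed: spool of copper wire standing on its flange, 66 mm across, 44 high
- grey_carton: bystander, not needed: a fifth carton of the same size with grey lid, lying at the back
Not all that is in view belongs to the job. What is shaped like the orange but pink is not meant.

How it is judged:
By the outcome, as a careful person would: the job done as asked, in the order asked, and still so for the second after the job is handed in, with the robot touching nothing.
It also fails if it takes over 72 s, if anything falls off the work surface, if the arm or the gripper's body presses on something with over 40 N, if the wrist force passes 120 N, or if a joint passes its speed limit or range.

## Working session

There is one attempt and no reset: what is moved stays moved. The work goes in short steps, Python scripts to look and compute and a shell command to move; the robot and the scene stay as the last step left them, time stands still between calls to the robot, and variables do not carry over. Pictures are saved under pics/ and viewed, and the job is handed in when it is done.

```bash
ls -la; mkdir -p pics; python3 - <<'E'
from station import env,cams
import cv2,numpy as np
s=env.state();print({k:np.round(v,4).tolist() for k,v in s.items()})
for n in("scene","top","wrist"):
    c=cams.snapshot(n);cv2.imwrite(f"pics/{n}0.png",c["image"][:,:,::-1])
    print(n,{k:np.round(v,3).tolist() for k,v in c.items() if k!="image"})
E
```

```text
total 12
drwxr-xr-x  3 agent agent 4096 Dec  7 06:28 .
drwxr-xr-x 23 root  root  4096 Dec  7 06:28 ..
drwxr-xr-x  2 agent agent 4096 Dec  7 06:28 pics
{'time': 0.0, 'q': [-1.3221, 0.2458, 1.5589, -0.0001, 1.3387, -0.1741], 'joint_velocities': [-0.0002, -0.0012, -0.0, 0.0011, -0.0006, 0.0008], 'effort': [-0.0005, -41.5837, -31.4602, 0.0685, 0.0333, -0.0002], 'position': [266.5938, -592.3897, 301.5759], 'orientation': [-0.4267, 1.99, -1.9863], 'contact_force': [0.033, 0.5453, 0.4768], 'torque': [-0.0062, 0.0127, -0.007], 'finger_gap': 0.9983}
scene {'fx': 496.001, 'fy': 496.001, 'cx': 330.005, 'cy': 198.356, 'eye': [1299.203, -913.093, 1126.712], 'orientation': [-2.152, -0.852, 0.359]}
top {'fx': 385.707, 'fy': 385.707, 'cx': 319.025, 'cy': 199.303, 'eye': [291.13, -36.361, 1514.245], 'orientation': [-2.12, 2.121, -0.171]}
wrist {'fx': 359.857, 'fy': 359.857, 'cx': 322.503, 'cy': 203.035, 'tool_from_camera': [[-0.001, 0.968, 0.251, -71.756], [0.0, -0.251, 0.968, -81.915], [1.0, 0.001, -0.0, -0.027], [0.0, 0.0, 0.0, 1.0]]}
```

View pics/scene0.png

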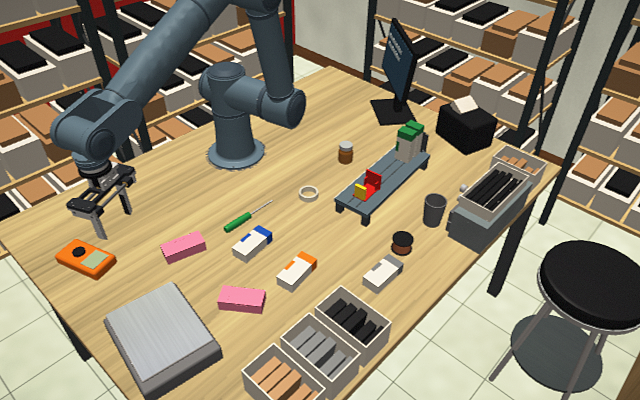

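View pics/top0.png

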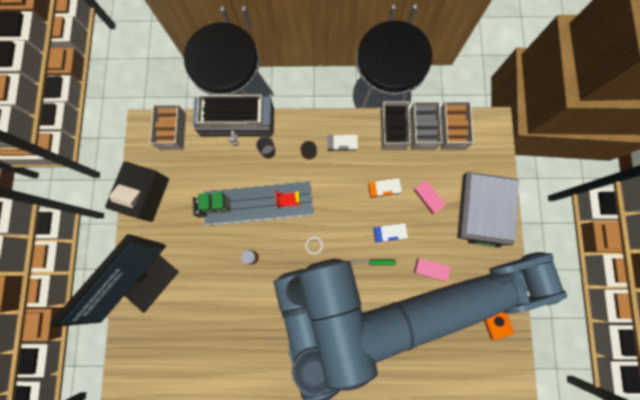

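View pics/wrist0.png

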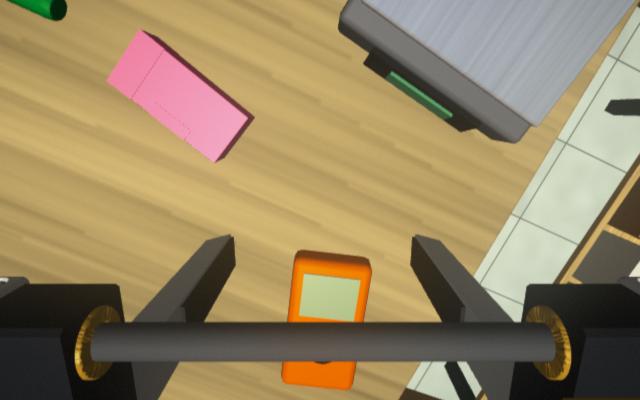

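Candidates, in top-view pixels:
- **Blue:** the white and blue carton at (391,232).
- **Orange:** the white and orange carton at (385,187).
- **Look-alikes:** pink boxes at (430,196) and (433,268), the orange meter at (499,326) and the grey carton at (343,142).

I choose (391,232) and (385,187), and will check them in a crop.

```bash
cat > h.py <<'E'
import numpy as np,cv2
from scipy.spatial.transform import Rotation as R
from station import env,cams
def snap(n,save=None):
    s=env.state();c=cams.snapshot(n)
    if n=="wrist":
        T=np.eye(4);T[:3,:3]=R.from_rotvec(s["orientation"]).as_matrix();T[:3,3]=s["position"]
        M=T@np.array(c["tool_from_camera"]);c["Rm"]=M[:3,:3];c["eye"]=M[:3,3]
    else: c["Rm"]=R.from_rotvec(c["orientation"]).as_matrix();c["eye"]=np.array(c["eye"])
    if save: cv2.imwrite(f"pics/{save}.png",c["image"][:,:,::-1])
    return c
def ray(c,uv):
    uv=np.atleast_2d(uv).astype(float)
    d=np.c_[(uv[:,0]-c["cx"])/c["fx"],(uv[:,1]-c["cy"])/c["fy"],np.ones(len(uv))]
    return d@c["Rm"].T
def onz(c,uv,z):
    d=ray(c,uv);t=(z-c["eye"][2])/d[:,2];return c["eye"]+t[:,None]*d
def proj(c,P):
    p=(np.atleast_2d(P)-c["eye"])@c["Rm"];return np.c_[p[:,0]/p[:,2]*c["fx"]+c["cx"],p[:,1]/p[:,2]*c["fy"]+c["cy"]]
def pose():
    s=env.state();return np.array(s["position"]),R.from_rotvec(s["orientation"]).as_matrix(),s
def step(Pt,Rt):
    "tool-frame shift (m) and turn (deg) from current pose to target"
    p,Rm,s=pose();return Rm.T@(np.array(Pt)-p)/1000,np.degrees(R.from_matrix(Rm.T@Rt).as_rotvec())
E
python3 - <<'E'
from h import *
p,Rm,s=pose();print(np.round(Rm,3))
a=snap("scene");b=snap("top")
A=a["image"][:,:,::-1];B=b["image"][:,:,::-1]
cv2.imwrite("pics/c1.png",cv2.resize(A[110:310,150:450],None,fx=2.6,fy=2.6,interpolation=cv2.INTER_CUBIC))
cv2.imwrite("pics/c2.png",cv2.resize(B[120:290,180:460],None,fx=2.8,fy=2.8,interpolation=cv2.INTER_CUBIC))
print(onz(b,[(391,232),(385,187),(308,184),(308,214),(205,194)],36).round())
print(b["Rm"].round(3))
E
```

```text
[[-0.912 -0.     0.41 ]
 [-0.41   0.001 -0.912]
 [-0.    -1.    -0.001]]
[[ 429. -286.   36.]
 [ 605. -269.   36.]
 [ 618.   32.   36.]
 [ 499.   32.   36.]
 [ 579.  437.   36.]]
[[ 0.001 -0.984  0.177]
 [-1.     0.002  0.017]
 [-0.017 -0.177 -0.984]]
```

View pics/c1.png

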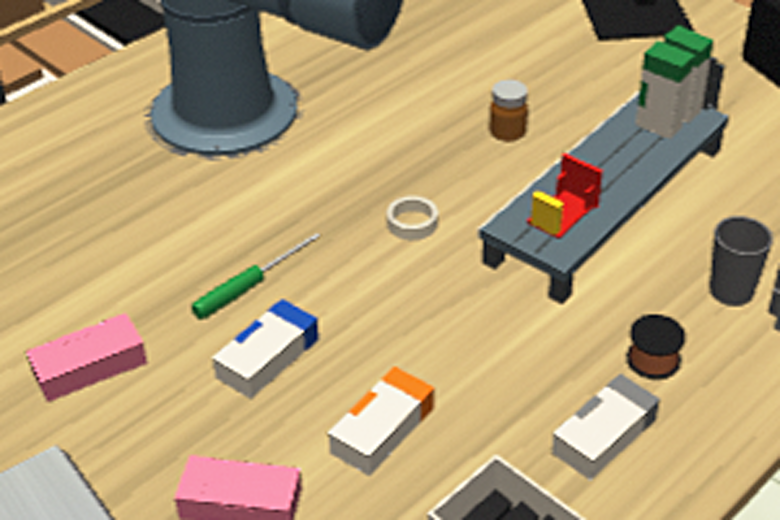

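View pics/c2.png

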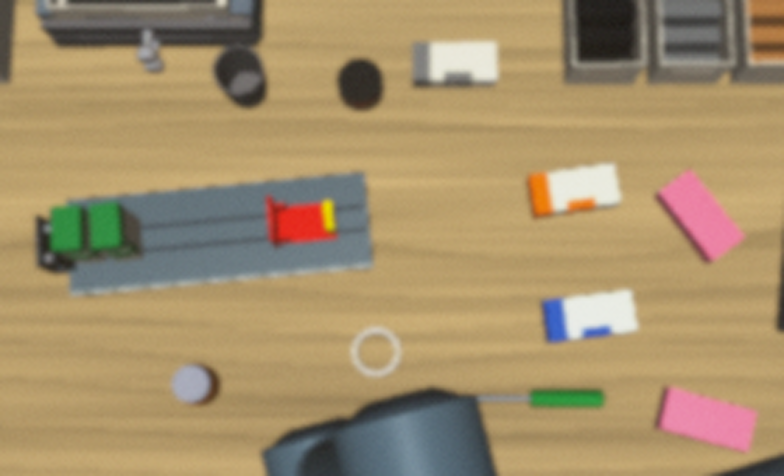

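The crops confirm the choice. The blue and orange cartons have their lids toward +y and labels toward the robot. The pink boxes have no lid band, and the meter is something else. Next I'll take a wrist view above both cartons.

```bash
python3 -m jog '0 0 0 -0.0523 0 -0.030 0.094;0 0 0 -0.0523 0 -0.030 0.094;0 0 0 -0.0523 0 -0.030 0.094;0 0 0 -0.0523 0 -0.030 0.094;0 0 0 -0.0523 0 -0.030 0.094;0 0 0 -0.0523 0 -0.030 0.094;0 0 0 -0.0523 0 -0.030 0.094;0 -9.4 0 0 0 0 0.094;0 -9.4 0 0 0 0 0.094;0 -9.4 0 0 0 0 0.094'; python3 -m jog '0 -9.4 0 0 0 0 0.094;0 -9.4 0 0 0 0 0.094;0 -9.4 0 0 0 0 0.094;0 -9.4 0 0 0 0 0.094;0 0 0 0 0 0 0.094'
python3 - <<'E'
from h import *
p,Rm,s=pose();print(p,Rm.round(3),np.round(s["q"],3))
c=snap("wrist","w1")
E
```

```text
time: 1.5
position: [514.5, -250.7, 302.5]
orientation: [-0.828, 1.67, -1.669]
contact_force: [0.3, -0.1, -0.2]
finger_gap: 0.998
time: 2.12
position: [514.4, -251.0, 302.6]
orientation: [-1.208, 1.21, -1.21]
contact_force: [0.2, 0.6, 0.1]
finger_gap: 1.0
[ 514.35647058 -250.99959085  302.55393674] [[-0.002 -0.     1.   ]
 [-1.     0.    -0.002]
 [-0.    -1.    -0.   ]] [-0.652  0.065  1.76   0.     1.317 -0.651]
```

View pics/w1.png

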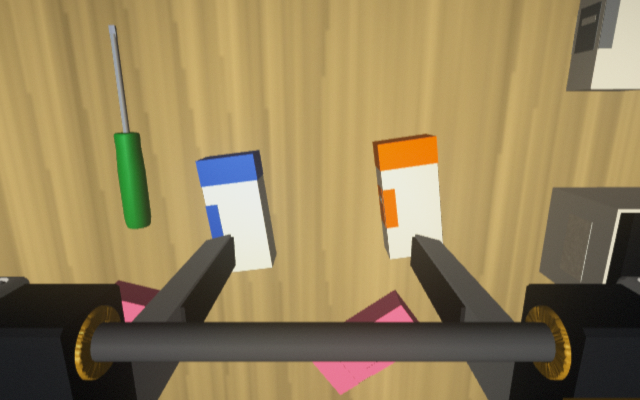

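```bash
python3 - <<'E'
import cv2
i=cv2.imread("pics/w1.png")
a=cv2.resize(i[140:285,185:285],None,fx=4,fy=4,interpolation=cv2.INTER_CUBIC)
b=cv2.resize(i[125:270,365:450],None,fx=4,fy=4,interpolation=cv2.INTER_CUBIC)
cv2.imwrite("pics/c3.png",cv2.hconcat([a,b]))
E
```

```text
(no output)
```

View pics/c3.png

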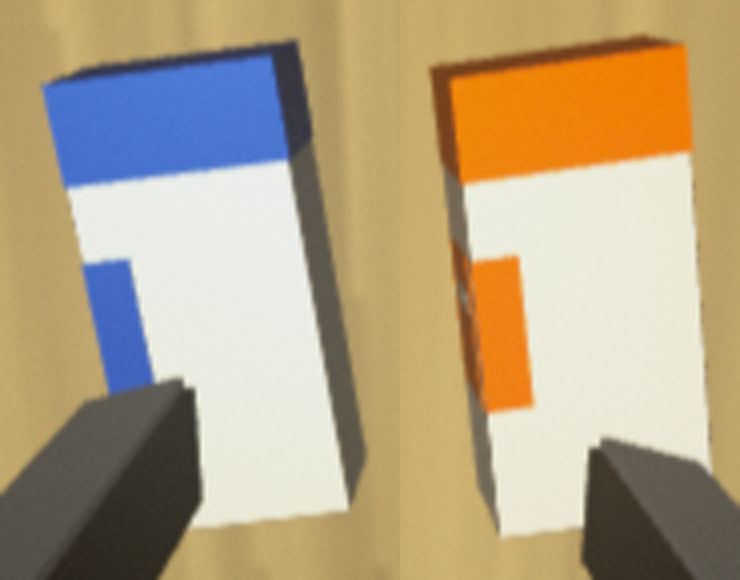

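```bash
python3 - <<'E'
from h import *
c=snap("wrist")
b=np.array([(45,87),(272,56),(347,510)])/4+[185,140]
o=np.array([(50,78),(286,45),(100,536)])/4+[365,125]
for n,q,k in(("blue",b,1),("orange",o,0)):
    P=onz(c,q,36); TL,TR,B=P
    zax=(P[k]-B)[:2]; xax=(TR-TL)[:2]
    print(n,P.round(1).tolist(),"len",np.linalg.norm(zax),np.linalg.norm(xax))
    print("yaw of z",np.degrees(np.arctan2(zax[1],zax[0]))-90,"yaw x",np.degrees(np.arctan2(xax[1],xax[0])))
    ctr=((TR if k==1 else TL)+B)[:2]/2+(-1 if k else 1)*xax/2
    print("centre",ctr)
E
```

```text
blue [[390.8, -227.3, 36.0], [446.3, -219.8, 36.0], [460.0, -338.7, 36.0]] len 119.62477541840623 56.0082626934964
yaw of z 6.586020114774968 yaw x 7.616166139036519
centre [ 425.38347346 -282.96581294]
orange [[566.2, -210.9, 36.0], [622.3, -203.2, 36.0], [583.6, -329.3, 36.0]] len 119.60365535130279 56.55306530813599
yaw of z 8.351096376370506 yaw x 7.840033260601073
centre [ 602.9460734 -266.2424576]
```

```bash
python3 -m jog '0 0 0 -0.054 -0.0118 0.0045 0.094;0 0 0 -0.054 -0.0118 0.0045 0.094;0 0 0 -0.054 -0.0118 0.0045 0.094;0 0 0 -0.054 -0.0118 0.0045 0.094;0 0 0 -0.054 -0.0118 0.0045 0.094;0 0 0 -0.054 -0.0118 0.0045 0.094;0 0 0 -0.054 -0.0118 0.0045 0.094;0 0 0 -0.054 -0.0118 0.0045 0.094;0 0 0 -0.054 -0.0118 0.0045 0.094;0 0 0 -0.054 -0.0118 0.0045 0.094'; python3 -m jog '0 0 0 0 0 0 0.094;0 0 0 0 0 0 0.094'
python3 - <<'E'
from h import *
p,Rm,s=pose();print(p,np.round(s["q"],3))
c=snap("wrist","w2");import pickle;pickle.dump(c,open("w2.pkl","wb"))
i=c["image"][:,:,::-1]
cv2.imwrite("pics/c4.png",cv2.resize(i[0:300,200:500],None,fx=2,fy=2,interpolation=cv2.INTER_CUBIC))
E
```

```text
time: 3.48
position: [559.0, 290.8, 421.1]
orientation: [-1.208, 1.21, -1.211]
contact_force: [0.7, -0.4, 0.2]
finger_gap: 1.0
time: 3.72
position: [559.1, 288.7, 420.2]
orientation: [-1.21, 1.21, -1.21]
contact_force: [0.3, 0.2, 0.2]
finger_gap: 1.001
[559.06247604 288.73271154 420.1714185 ] [ 0.297  0.127  1.48  -0.     1.535  0.297]
```

View pics/c4.png

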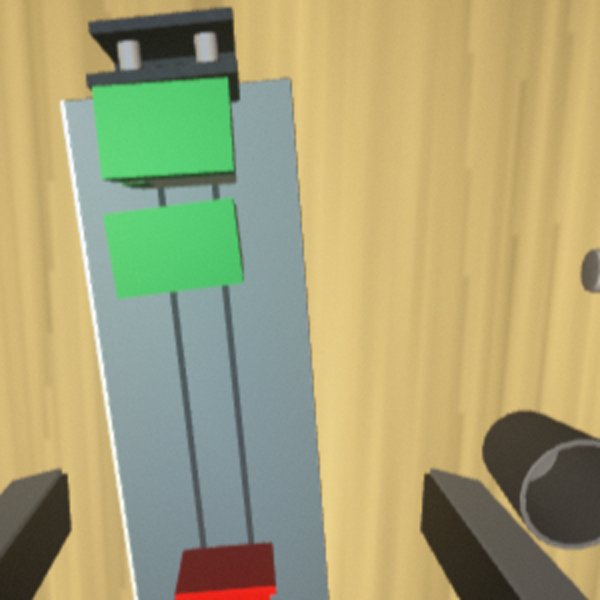

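```bash
python3 - <<'E'
from h import *;import pickle
c=pickle.load(open("w2.pkl","rb"))
f=lambda q,z:onz(c,np.array(q)/2+[200,0],z)[:,:2]
an=lambda v:np.degrees(np.arctan2(v[1],v[0]))
B=f([(64,100),(291,79),(329,600),(133,600)],60);print("board",B.round(1).tolist())
print("front yaw",an(B[0]-B[3])-90,"back yaw",an(B[1]-B[2])-90,"end",an(B[1]-B[0]),"depth",np.linalg.norm(B[1]-B[0]))
yaw=np.radians((an(B[1]-B[2])+an(B[0]-B[3]))/2-90)
ex=np.array([np.cos(yaw),np.sin(yaw)]);ey=np.array([-ex[1],ex[0]])
O=(B[0]+B[1])/2-ey*180
print("yaw",np.degrees(yaw),"O",O)
def rk(P):return np.c_[(P-O)@ex,(P-O)@ey].round(1).tolist()
for n,q,z in(("ga",[(93,87),(230,77),(234,171),(104,181)],180),("gb",[(105,215),(235,200),(243,280),(118,297)],180),("stopbot",[(184,551),(272,543)],60),("stoptop",[(176,596),(275,590)],120),("plate",[(92,83),(237,74)],145)):
    P=f(q,z);print(n,rk(P),P.mean(0).round(1), "yaw",an(P[1]-P[0]).round(1), an(P[2]-P[3]).round(1) if len(P)>2 else"")
E
```

```text
board [[454.4, 427.0], [583.9, 438.1], [615.2, 109.6], [481.4, 109.5]]
front yaw 4.875934716182613 back yaw 5.43977579266263 end 4.898568305856844 depth 130.0283519182981
yaw 5.157855254422628 O [535.31265046 253.29317129]
ga [[-25.8, 163.9], [31.1, 162.6], [29.3, 125.6], [-26.4, 126.5]] [524.4 397.5] yaw 3.9 4.2
gb [[-28.0, 112.5], [28.6, 113.7], [29.0, 79.5], [-27.1, 77.1]] [527.4 348.7] yaw 6.3 7.7
stopbot [[-27.9, -105.2], [31.3, -104.7]] [546.5 148.9] yaw 5.7 
stoptop [[-27.6, -104.9], [30.8, -106.2]] [546.4 148.3] yaw 3.9 
plate [[-32.4, 171.9], [34.3, 169.7]] [520.9 423.5] yaw 3.3
```

The rack, cartons and stop are measured, and the edge lengths agree with the given sizes. Now I'll go to blue, tilting the hand 45° so that a 90° turn stands the carton up.

```bash
python3 -m jog '0 0 0 0.0512 0.017 -0.0141 0.094;0 0 0 0.0512 0.017 -0.0141 0.094;0 0 0 0.0512 0.017 -0.0141 0.094;0 0 0 0.0512 0.017 -0.0141 0.094;0 0 0 0.0512 0.017 -0.0141 0.094;0 0 0 0.0512 0.017 -0.0141 0.094;0 0 0 0.0512 0.017 -0.0141 0.094;0 0 0 0.0512 0.017 -0.0141 0.094;0 0 0 0.0512 0.017 -0.0141 0.094;0 0 0 0.0512 0.017 -0.0141 0.094' ; python3 -m jog '0 -6.8 0 0 0 0 0.094;0 0 -9 0 0 0 0.094;0 0 -9 0 0 0 0.094;0 0 -9 0 0 0 0.094;0 0 -9 0 0 0 0.094;0 0 -9 0 0 0 0.094;0 0 0 0 0 0 0.094'
cat > tgt.py <<'E'
from h import *
def pick(C,psi,T=45,gz=65,gh=24):
    psi=np.radians(psi);T=np.radians(T)
    x=np.array([np.cos(psi),np.sin(psi),0]);z=np.array([-np.sin(psi),np.cos(psi),0]);up=np.array([0,0,1.])
    d=-np.sin(T)*z-np.cos(T)*up
    G=np.array([*C,0])+(gz-60)*z+gh*up
    return G-78*d,np.c_[np.cross(d,x),d,x]
O=np.array([535.3,253.3,60]);YAW=5.1
def place(rx,ry,T=45,gz=65,gh=24,lift=0):
    a=np.radians(YAW);T=np.radians(T)
    x=np.array([np.cos(a),np.sin(a),0]);y=np.array([-np.sin(a),np.cos(a),0]);up=np.array([0,0,1.])
    d=np.sin(T)*y-np.cos(T)*up
    G=O+rx*x+(ry-(gh-18))*y+(gz+lift)*up
    return G-78*d,np.c_[np.cross(d,x),d,x]
def show(t):
    a,b=step(*t);p,_,s=pose();print("shift m",a.round(4),"turn deg",b.round(2),"target",t[0].round(1),"at",p.round(1),"q",np.round(s["q"],2),"F",np.round(s["contact_force"],1),s["finger_gap"],s["time"])
E
python3 -c "
from tgt import *
show(pick((425.4,-283),6.9))"
```

```text
time: 5.03
position: [416.6, -225.4, 250.1]
orientation: [-1.208, 1.211, -1.212]
contact_force: [-0.0, 0.4, 0.2]
finger_gap: 1.0
time: 5.9
position: [416.9, -222.5, 248.9]
orientation: [-1.767, 0.615, -1.677]
contact_force: [-0.3, -0.5, 0.1]
finger_gap: 1.0
shift m [-0.1189  0.1211  0.0016] turn deg [ 0.18  0.03 -0.2 ] target [ 418.2 -223.3   79.2] at [ 416.9 -222.5  248.9] q [-0.51 -0.21  2.23 -0.89  0.83 -0.1 ] F [-0.3 -0.5  0.1] 0.9998488864317987 5.9
```

```bash
python3 -m jog '0 0 9.8 0 0 0 0.094;0 0 0 0 0 0 0.094'; python3 -c "
from tgt import *
show(pick((425.4,-283),6.9,35,65,25))"
```

```text
time: 6.15
position: [418.7, -225.1, 252.8]
orientation: [-1.661, 0.741, -1.57]
contact_force: [0.3, 0.6, 0.1]
finger_gap: 0.999
shift m [-0.0878  0.1386 -0.0008] turn deg [-0.   -0.35  0.32] target [ 419.4 -233.6   88.9] at [ 418.7 -225.1  252.8] q [-0.56 -0.22  2.19 -0.63  0.86 -0.33] F [0.3 0.6 0.1] 0.9985779614532362 6.15
```

```bash
python3 -m jog '0 0 0 -0.025 0.0395 -0.0003 0.094;0 0 0 -0.025 0.0395 0 0.094;0 0 0 -0.025 0.0395 0 0.094;0 0 0 0 0 0 0.094'; python3 -c "
from tgt import *
show(pick((425.4,-283),6.9,35,65,25))
snap('wrist','w3')"
```

```text
time: 6.65
position: [416.3, -229.1, 106.9]
orientation: [-1.668, 0.748, -1.557]
contact_force: [0.8, -0.1, -0.1]
finger_gap: 0.998
shift m [-0.0063  0.0175  0.0027] turn deg [ 0.42  0.14 -0.07] target [ 419.4 -233.6   88.9] at [ 416.3 -229.1  106.9] q [-0.57  0.09  2.23 -0.89  0.61  0.01] F [ 0.8 -0.1 -0.1] 0.9984791662973562 6.65
```

View pics/w3.png

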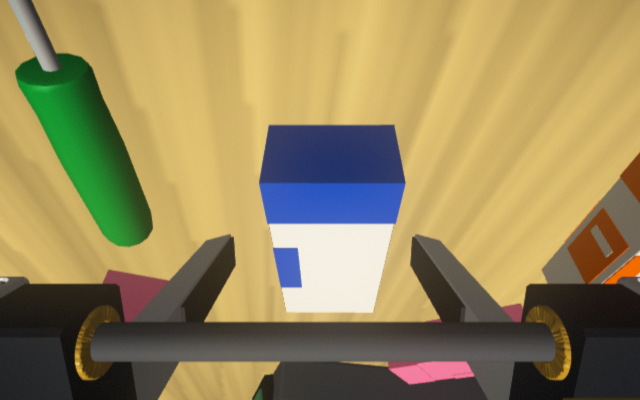

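```bash
python3 -m jog '0 0 7 0 0 0 0.094;0 0 0 0 0 0 0.094'; python3 -c "
from tgt import *
show(pick((425.4,-283),6.9,28,69,25))"
```

```text
time: 6.95
position: [420.8, -232.1, 114.3]
orientation: [-1.587, 0.821, -1.487]
contact_force: [-0.4, -0.2, 0.4]
finger_gap: 0.998
shift m [-0.0049  0.0206 -0.0016] turn deg [-0.2  -0.28  0.56] target [ 419.9 -237.7   93.9] at [ 420.8 -232.1  114.3] q [-0.6   0.07  2.21 -0.65  0.63 -0.23] F [-0.4 -0.2  0.4] 0.9982116739758363 6.95
```

```bash
python3 -m jog '0 0 0 -0.0024 0.0103 -0.0008 0.094;0 0 0.5 -0.0024 0.0103 -0.0008 0.094;0 0 0 0 0 0 0.094'; python3 -c "
from tgt import *
show(pick((425.4,-283),6.9,28,69,25))"
```

```text
time: 7.32
position: [418.1, -235.8, 89.7]
orientation: [-1.583, 0.832, -1.472]
contact_force: [-0.7, 3.1, 4.6]
finger_gap: 1.001
shift m [ 0.0038 -0.0027  0.0016] turn deg [ 0.05 -0.04 -0.29] target [ 419.9 -237.7   93.9] at [ 418.1 -235.8   89.7] q [-0.62  0.12  2.2  -0.68  0.58 -0.21] F [-0.7  3.1  4.6] 1.0006257157867886 7.325
```

```bash
python3 -m jog '0 0 0 0.0035 -0.003 0.001 0.094;0 0 0 0 0 0 0.094'; python3 -c "
from tgt import *
show(pick((425.4,-283),6.9,28,69,25))
snap('wrist','w4')
show(pick((425.4,-283),6.9,28,69,25))
"
```

```text
time: 7.58
position: [419.2, -237.4, 94.3]
orientation: [-1.583, 0.832, -1.472]
contact_force: [1.1, 0.3, -0.3]
finger_gap: 0.998
shift m [0.0001 0.0006 0.0007] turn deg [ 0.04 -0.06 -0.29] target [ 419.9 -237.7   93.9] at [ 419.2 -237.4   94.3] q [-0.62  0.12  2.2  -0.66  0.59 -0.22] F [ 1.1  0.3 -0.3] 0.9981504058124548 7.575
shift m [0.0003 0.0005 0.0008] turn deg [ 0.05 -0.06 -0.3 ] target [ 419.9 -237.7   93.9] at [ 419.1 -237.3   94.2] q [-0.62  0.12  2.2  -0.66  0.59 -0.22] F [-0.   0.2  0.5] 0.9966891969799446 7.625
```

View pics/w4.png

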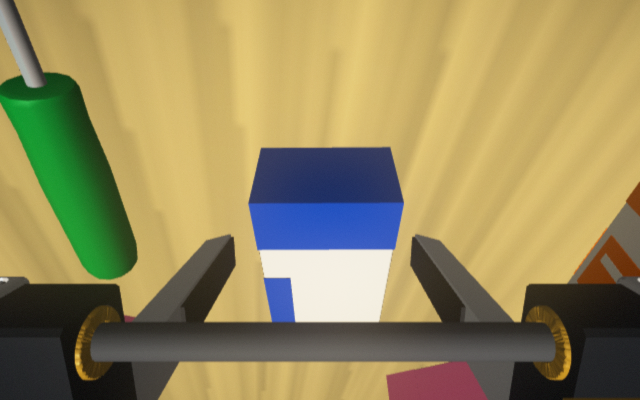

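```bash
python3 -m jog '0 0 0 0 0 0 0.045;0 0 0 0 0 0 0.045;0 0 0 0 0 0 0.045;0 0 0 0 0 0 0.045' 25; python3 -c "
from tgt import *
show(pick((425.4,-283),6.9,28,69,25))
"
```

```text
time: 8.12
position: [419.3, -237.3, 94.5]
orientation: [-1.582, 0.832, -1.472]
contact_force: [1.3, -0.0, 0.4]
finger_gap: 0.614
shift m [0.0002 0.0007 0.0006] turn deg [ 0.02 -0.07 -0.3 ] target [ 419.9 -237.7   93.9] at [ 419.3 -237.3   94.5] q [-0.62  0.12  2.2  -0.66  0.59 -0.22] F [ 1.3 -0.   0.4] 0.6143894690082197 8.125
```

```bash
python3 -m jog '0 0 0 0 0 0 0.045;0 0 0 0.0047 -0.0088 0 0.045;0 0 0 0.0094 -0.0177 0 0.045;0 0 0 0.018 -0.035 0 0.045;0 0 0 0.018 -0.035 0 0.045;0 0 0 0.018 -0.035 0 0.045;0 0 0 0.018 -0.035 0 0.045;0 0 0 0 0 0 0.045'; python3 -c "
from tgt import *
show(place(0.7,54.5,62,69,25,120))
snap('wrist','w5')
"
```

```text
time: 9.12
position: [420.0, -236.7, 285.3]
orientation: [-1.58, 0.826, -1.479]
contact_force: [-0.4, -0.4, -3.9]
finger_gap: 0.593
shift m [-0.3991 -0.211   0.1728] turn deg [ 0.23  1.94 89.93] target [537.9 232.1 285.6] at [ 420.  -236.7  285.3] q [-0.62 -0.24  2.12 -0.43  0.97 -0.54] F [-0.4 -0.4 -3.9] 0.593163270722405 9.125
```

View pics/w5.png

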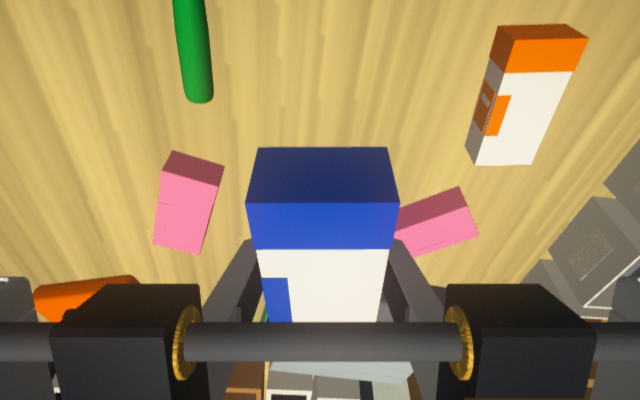

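```bash
python3 -m jog '0 0 0 -0.0443 -0.0234 0.0192 0.045;0 0 0 -0.0443 -0.0234 0.0192 0.045;0 0 0 -0.0443 -0.0234 0.0192 0.045;0 0 0 -0.0443 -0.0234 0.0192 0.045;0 0 0 -0.0443 -0.0234 0.0192 0.045;0 0 0 -0.0443 -0.0234 0.0192 0.045;0 0 0 -0.0443 -0.0234 0.0192 0.045;0 0 0 -0.0443 -0.0234 0.0192 0.045;0 0 0 -0.0443 -0.0234 0.0192 0.045;0 0 0 0 0 0 0.045'; python3 -m jog '0 1.9 0 0 0 0 0.045;0 0 9 0 0 0 0.045;0 0 9 0 0 0 0.045;0 0 9 0 0 0 0.045;0 0 9 0 0 0 0.045;0 0 9 0 0 0 0.045;0 0 9 0 0 0 0.045;0 0 9 0 0 0 0.045;0 0 9 0 0 0 0.045;0 0 9 0 0 0 0.045'; python3 -m jog '0 0 9 0 0 0 0.045;0 0 0 0 0 0 0.045'; python3 -c "
from tgt import *
show(place(0.7,54.5,62,69,25,20))
"
```

```text
time: 10.42
position: [536.4, 234.6, 279.1]
orientation: [-1.588, 0.831, -1.467]
contact_force: [0.0, -0.8, -3.0]
finger_gap: 0.595
time: 11.68
position: [536.5, 230.4, 282.1]
orientation: [-0.558, 1.471, -0.434]
contact_force: [0.1, 1.3, -2.8]
finger_gap: 0.596
time: 11.92
position: [536.2, 230.2, 280.2]
orientation: [-0.444, 1.506, -0.315]
contact_force: [0.6, 0.4, -3.2]
finger_gap: 0.595
shift m [0.0828 0.0458 0.001 ] turn deg [-0.38  0.41 -0.13] target [537.9 232.1 185.6] at [536.2 230.2 280.2] q [-0.08  0.16  1.89  1.07  1.48 -0.51] F [ 0.6  0.4 -3.2] 0.5945748046972411 11.925
```

```bash
python3 -m jog '0 0 0 0.0207 0.0114 0.0003 0.045;-0.4 0.4 0 0.0207 0.0114 0.0003 0.045;0 0 0 0.0207 0.0114 0 0.045;0 0 0 0.0207 0.0114 0 0.045;0 0 0 0 0 0 0.045;0 0 0 0 0 0 0.045';  python3 -c "
from tgt import *
show(place(0.7,54.5,62,69,25,0))
c=snap('scene');i=c['image'][:,:,::-1]
a=cv2.resize(i[90:230,320:450],None,fx=4,fy=4,interpolation=cv2.INTER_CUBIC)
cv2.imwrite('pics/c6.png',a)
snap('wrist','w6')
"
```

```text
time: 12.68
position: [538.9, 234.0, 189.7]
orientation: [-0.447, 1.507, -0.308]
contact_force: [-0.0, 0.1, -2.2]
finger_gap: 0.592
shift m [ 0.0221  0.0096 -0.0014] turn deg [-0.02  0.47 -0.23] target [537.9 232.1 165.6] at [538.9 234.  189.7] q [-0.07  0.32  1.9   1.09  1.4  -0.66] F [-0.   0.1 -2.2] 0.5921847652961378 12.675
```

View pics/c6.png

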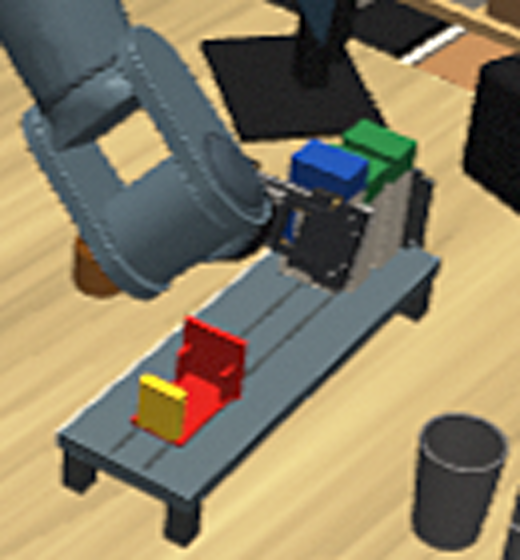

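View pics/w6.png

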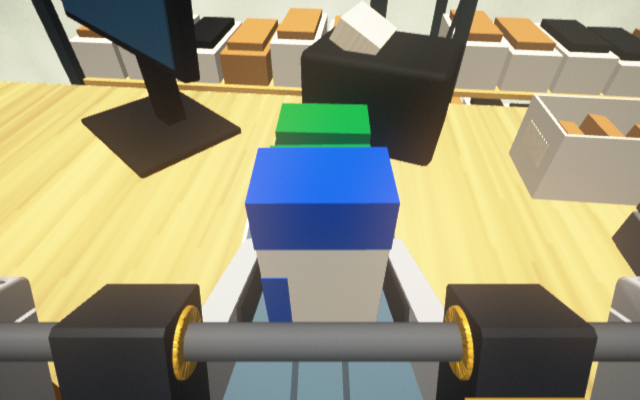

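```bash
python3 -c "
from tgt import *
show(place(0.7,50,62,69,25,8))
"
```

```text
shift m [ 0.0174  0.002  -0.0015] turn deg [-0.04  0.52 -0.25] target [538.3 227.6 173.6] at [539.1 234.  189.9] q [-0.07  0.32  1.9   1.09  1.4  -0.66] F [-0.4 -0.7 -2.1] 0.595467931272432 12.775
```

```bash
python3 -m jog '0 0.5 -0.2 0.0058 0.0007 -0.0005 0.045;0 0 0 0.0058 0.0007 -0.0005 0.045;0 0 0 0.0058 0.0006 -0.0005 0.045;0 0 0 0 0 0 0.045'; python3 -m jog '0 0 0 0.0013 0.0007 0 0.045;0 0 0 0.0013 0.0007 0 0.045'; python3 -c "
from tgt import *
show(place(0.7,50,62,69,25,0))
"
```

```text
time: 13.28
position: [537.3, 227.5, 171.5]
orientation: [-0.449, 1.518, -0.312]
contact_force: [1.3, -0.2, -1.9]
finger_gap: 0.594
time: 13.52
position: [537.7, 227.7, 169.3]
orientation: [-0.449, 1.516, -0.312]
contact_force: [-0.8, 0.1, -2.8]
finger_gap: 0.594
shift m [0.0033 0.0016 0.0006] turn deg [ 0.02 -0.08 -0.11] target [538.3 227.6 165.6] at [537.7 227.7 169.3] q [-0.08  0.36  1.9   1.09  1.39 -0.68] F [-0.8  0.1 -2.8] 0.5935712238444621 13.525
```

```bash
python3 -m jog '0 0 0 0.0012 0.0006 0 0.045;0 0 0 0 0 0 0.045';python3 -m jog '0 0 0 0.0012 0.0006 0 0.045;0 0 0 0 0 0 0.045';python3 -m jog '0 0 0 0.0008 0.0004 0 0.045;0 0 0 0 0 0 0.045'
```

```text
time: 13.78
position: [537.5, 227.7, 167.8]
orientation: [-0.449, 1.516, -0.312]
contact_force: [-0.5, -1.0, -3.2]
finger_gap: 0.593
time: 14.02
position: [537.5, 227.6, 166.5]
orientation: [-0.449, 1.516, -0.312]
contact_force: [-0.3, 0.1, -3.2]
finger_gap: 0.592
time: 14.28
position: [537.7, 227.6, 165.9]
orientation: [-0.448, 1.516, -0.312]
contact_force: [-0.2, -0.5, -2.8]
finger_gap: 0.594
```

```bash
python3 -m jog '0 0 0 0.0009 0.0005 0 0.045;0 0 0 0 0 0 0.045';python3 -m jog '0 0 0 0.0009 0.0005 0 0.045;0 0 0 0 0 0 0.045'; python3 -c "
from tgt import *
c=snap('scene');i=c['image'][:,:,::-1]
cv2.imwrite('pics/c7.png',cv2.resize(i[110:180,360:450],None,fx=8,fy=8,interpolation=cv2.INTER_CUBIC))
"
```

```text
time: 14.52
position: [537.8, 227.7, 165.7]
orientation: [-0.447, 1.516, -0.31]
contact_force: [-1.9, -1.8, 4.7]
finger_gap: 0.595
time: 14.78
position: [538.1, 227.7, 165.5]
orientation: [-0.446, 1.516, -0.309]
contact_force: [-3.9, -4.4, 9.3]
finger_gap: 0.593
```

View pics/c7.png

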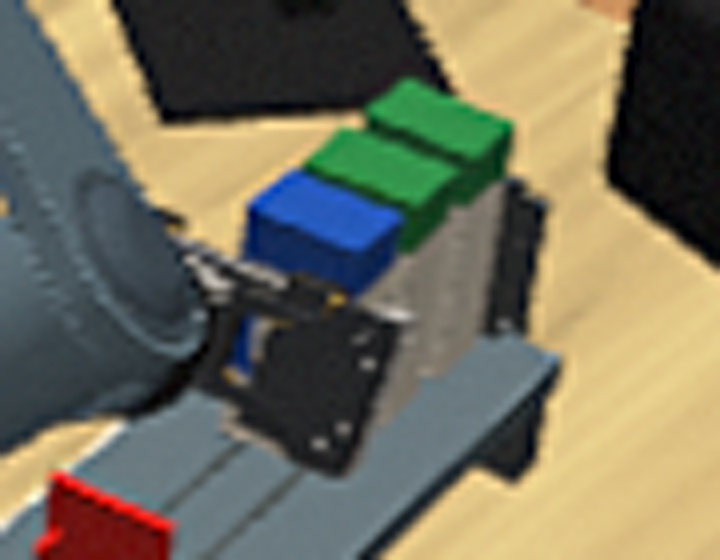

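```bash
python3 -m jog '0 0 0 -0.0012 -0.0006 0 0.045;0 0 0 0 0 0 0.060;0 0 0 0 0 0 0.066;0 0 0 0 0 0 0.074;0 0 0 0 0 0 0.080;0 0 0 0 0 0 0.080;0 0 0 0 -0.02 0 0.080;0 0 0 0 -0.05 0 0.080;0 0 0 0 -0.05 0 0.080;0 0 0 0 0 0 0.080'; python3 -c "
from tgt import *
c=snap('scene');i=c['image'][:,:,::-1]
cv2.imwrite('pics/c8.png',cv2.resize(i[110:180,360:450],None,fx=8,fy=8,interpolation=cv2.INTER_CUBIC))
snap('wrist','w8');show(pick((602.9,-266.2),8.2,28,69,25))
"
```

```text
time: 16.08
position: [549.1, 118.6, 223.8]
orientation: [-0.445, 1.512, -0.318]
contact_force: [-0.3, -0.4, 0.2]
finger_gap: 0.851
shift m [ 0.2743 -0.2455  0.0193] turn deg [ -0.97  -3.42 -90.07] target [ 596.4 -221.    93.9] at [547.2 121.3 221.4] q [-0.27  0.28  1.88  0.97  1.57 -0.68] F [ 0.3 -0.3 -0.4] 0.8469381386838764 16.175
```

View pics/c8.png

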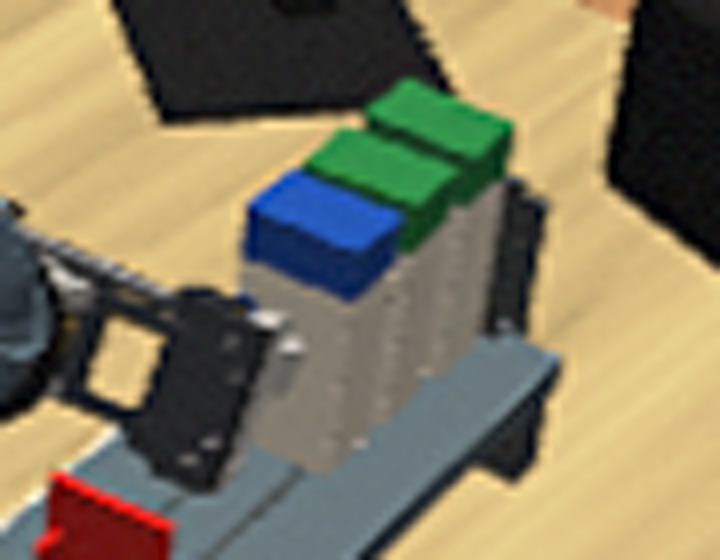

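View pics/w8.png

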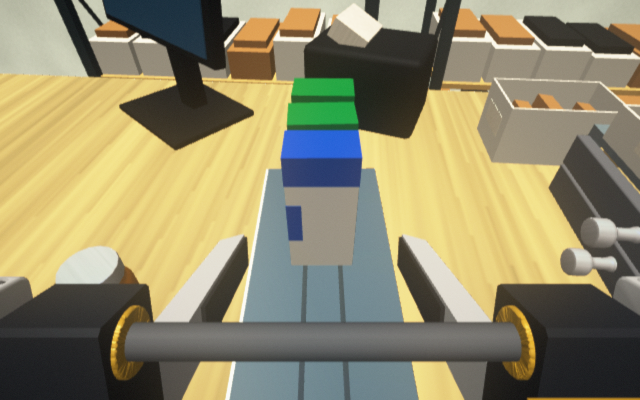

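Blue stands upright and in line, with its label to the front. I'll measure it, then get orange.

```bash
python3 -c "
from tgt import *
c=snap('wrist');a=np.radians(5.1)
ex=np.array([np.cos(a),np.sin(a)]);ey=np.array([-ex[1],ex[0]])
for q,z in(([(282,158.5),(361,158.5),(283.5,131),(357.5,131)],180),([(290,264),(352,264)],60)):
  P=onz(c,q,z)[:,:2]-O[:2];print(np.c_[P@ex,P@ey].round(1).tolist())
"
python3 -m jog '0 0 0 0 -0.04 0 0.094;0 0 -10 0 0 0 0.094;0 0 -10 0 0 0 0.094;0 0 -10 0 0 0 0.094;0 0 -10 0 0 0 0.094;0 0 -10 0 0 0 0.094;0 0 -10 0 0 0 0.094;0 0 -10 0 0 0 0.094;0 0 -10 0 0 0 0.094;0 -3.5 -10 0 0 0 0.094'
python3 -c "
from tgt import *
show(pick((602.9,-266.2),8.2,28,69,25))
"
```

```text
[[-28.6, 31.5], [25.5, 31.4], [-30.4, 67.3], [25.7, 67.1]]
[[-30.8, 34.6], [26.0, 34.5]]
time: 17.48
position: [549.5, 88.0, 239.2]
orientation: [-1.619, 0.813, -1.441]
contact_force: [-1.0, -0.1, -1.0]
finger_gap: 0.999
shift m [0.2071 0.2756 0.0046] turn deg [1.23 1.   0.16] target [ 596.4 -221.    93.9] at [549.5  88.  239.2] q [ 0.11  0.15  1.83 -0.53  1.22  0.16] F [-1.  -0.1 -1. ] 0.9990701755301765 17.475
```

```bash
python3 -c "
from tgt import *
t=pick((602.9,-266.2),8.2,28,69,85);show(t)
"
```

```text
shift m [0.2354 0.2227 0.003 ] turn deg [1.23 1.   0.16] target [ 596.4 -221.   153.9] at [549.5  88.  239.2] q [ 0.11  0.15  1.83 -0.53  1.22  0.16] F [-1.  -0.1 -1. ] 0.9990701755301765 17.475
```

```bash
python3 -m jog '0 0 0 0.0392 0.0371 0.0005 0.094;0 0 0 0.0392 0.0371 0.0005 0.094;0 0 0 0.0392 0.0371 0.0005 0.094;0 0 0 0.0392 0.0371 0.0005 0.094;0 0 0 0.0392 0.0371 0.0005 0.094;0 0 0 0.0392 0.0371 0.0005 0.094;1.2 1.0 0 0 0 0 0.094;0 0 0 0 0 0 0.094'; python3 -c "
from tgt import *
t=pick((602.9,-266.2),8.2,28,69,25);show(t)
snap('wrist','w9')
"
```

```text
time: 18.48
position: [595.4, -220.4, 151.8]
orientation: [-1.588, 0.813, -1.458]
contact_force: [0.0, 0.4, -0.9]
finger_gap: 0.998
shift m [-0.0263  0.0516  0.0009] turn deg [ 0.1  -0.15 -0.23] target [ 596.4 -221.    93.9] at [ 595.4 -220.4  151.8] q [-0.42  0.34  1.79 -0.57  0.83 -0.21] F [ 0.   0.4 -0.9] 0.9980730659331759 18.475
```

View pics/w9.png

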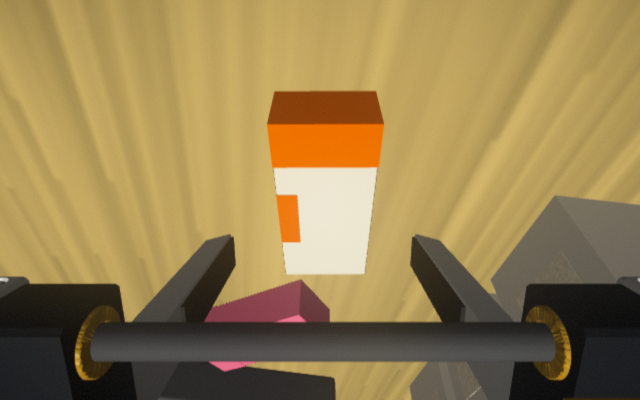

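```bash
python3 -m jog '0 0 0 -0.0088 0.017 0.0003 0.094;0 0 0 -0.0088 0.017 0.0003 0.094;0 0 0 -0.004 0.008 0.0003 0.094;0 0 0 -0.0025 0.0050 0 0.094;0 0 0 0 0 0 0.094;0 0 0 0 0 0 0.094'; python3 -c "
from tgt import *
t=pick((602.9,-266.2),8.2,28,69,25);show(t)
"
```

```text
time: 19.27
position: [597.4, -222.5, 100.6]
orientation: [-1.586, 0.811, -1.462]
contact_force: [-0.0, 0.7, 0.5]
finger_gap: 0.999
shift m [-0.0045  0.0052 -0.0008] turn deg [-0.   -0.26 -0.11] target [ 596.4 -221.    93.9] at [ 597.4 -222.5  100.6] q [-0.42  0.43  1.78 -0.62  0.75 -0.14] F [-0.   0.7  0.5] 0.9993611700203401 19.275
```

```bash
python3 -m jog '0 0 0 -0.0043 0.0045 -0.0005 0.094;0 0 0 0 0 0 0.094;0 0 0 0 0 0 0.045;0 0 0 0 0 0 0.045;0 0 0 0 0 0 0.045;0 0 0 0 0 0 0.045;0 0 0 0 0 0 0.045;0 0 0 0 0 0 0.045' 25; python3 -c "
from tgt import *
t=pick((602.9,-266.2),8.2,28,69,25);show(t)
"
```

```text
time: 20.27
position: [596.4, -220.7, 94.1]
orientation: [-1.587, 0.811, -1.461]
contact_force: [0.7, 0.6, -0.4]
finger_gap: 0.594
shift m [ 0.0002  0.0004 -0.0001] turn deg [ 0.03 -0.23 -0.14] target [ 596.4 -221.    93.9] at [ 596.4 -220.7   94.1] q [-0.42  0.44  1.79 -0.62  0.75 -0.13] F [ 0.7  0.6 -0.4] 0.593515897569731 20.275
```

```bash
python3 -m jog '0 0 0 0.0047 -0.0088 0 0.045;0 0 0 0.0094 -0.0177 0 0.045;0 0 0 0.018 -0.035 0 0.045;0 0 0 0.018 -0.035 0 0.045;0 0 0 0.018 -0.035 0 0.045;0 0 0 0.018 -0.035 0 0.045;0 0 0 0 0 0 0.045'; python3 -c "
from tgt import *
show(place(-0.5,9,62,69,25,120))
"
```

```text
time: 21.15
position: [597.3, -219.6, 286.9]
orientation: [-1.582, 0.804, -1.468]
contact_force: [0.2, -0.3, -3.6]
finger_gap: 0.591
shift m [-0.3623 -0.1922  0.0004] turn deg [ 0.38  3.24 90.08] target [540.7 186.7 285.6] at [ 597.3 -219.6  286.9] q [-0.42  0.16  1.72 -0.48  1.03 -0.35] F [ 0.2 -0.3 -3.6] 0.590562617050789 21.15
```

```bash
python3 -m jog '0 0 0 -0.0453 -0.024 0 0.045;0 0 0 -0.0453 -0.024 0 0.045;0 0 0 -0.0453 -0.024 0 0.045;0 0 0 -0.0453 -0.024 0 0.045;0 0 0 -0.0453 -0.024 0 0.045;0 0 0 -0.0453 -0.024 0 0.045;0 0 0 -0.0453 -0.024 0 0.045;0 0 0 -0.0453 -0.024 0 0.045;0 0 0 0 0 0 0.045;0.4 3.2 0 0 0 0 0.045'; python3 -m jog '0 0 9 0 0 0 0.045;0 0 9 0 0 0 0.045;0 0 9 0 0 0 0.045;0 0 9 0 0 0 0.045;0 0 9 0 0 0 0.045;0 0 9 0 0 0 0.045;0 0 9 0 0 0 0.045;0 0 9 0 0 0 0.045;0 0 9 0 0 0 0.045;0 0 9 0 0 0 0.045'; python3 -m jog '0 0 0 0 0 0 0.045'; python3 -c "
from tgt import *
show(place(-0.5,9,62,69,25,20))
"
```

```text
time: 22.4
position: [538.3, 187.1, 280.0]
orientation: [-1.549, 0.838, -1.512]
contact_force: [0.2, -0.1, -3.9]
finger_gap: 0.597
time: 23.65
position: [538.6, 185.7, 280.4]
orientation: [-0.438, 1.484, -0.311]
contact_force: [0.6, 0.6, -4.3]
finger_gap: 0.594
time: 23.78
position: [538.2, 185.5, 278.7]
orientation: [-0.443, 1.487, -0.315]
contact_force: [0.1, 0.5, -3.0]
finger_gap: 0.595
shift m [0.0818 0.0445 0.    ] turn deg [-0.68  1.45 -0.01] target [540.7 186.7 185.6] at [538.2 185.5 278.7] q [-0.16  0.16  1.9   1.03  1.54 -0.57] F [ 0.1  0.5 -3. ] 0.5953907909402133 23.775
```

```bash
python3 -m jog '-0.7 1.4 0 0 0 0 0.045;0 0 0 0.0205 0.0111 0 0.045;0 0 0 0.0205 0.0111 0 0.045;0 0 0 0.0205 0.0111 0 0.045;0 0 0 0.0203 0.0112 0 0.045;0 0 0 0 0 0 0.045;0 0 0 0 0 0 0.045'; python3 -c "
from tgt import *
show(place(-0.5,9,62,69,25,6))
c=snap('scene');i=c['image'][:,:,::-1]
cv2.imwrite('pics/c10.png',cv2.resize(i[110:190,350:450],None,fx=7,fy=7,interpolation=cv2.INTER_CUBIC))
snap('wrist','w10')
"
```

```text
time: 24.65
position: [540.1, 188.5, 190.1]
orientation: [-0.449, 1.506, -0.31]
contact_force: [0.1, -0.5, -2.5]
finger_gap: 0.594
shift m [0.0172 0.0069 0.0004] turn deg [-0.02  0.51 -0.13] target [540.7 186.7 171.6] at [540.1 188.5 190.1] q [-0.15  0.32  1.9   1.04  1.46 -0.69] F [ 0.1 -0.5 -2.5] 0.5936570374371625 24.65
```

View pics/c10.png

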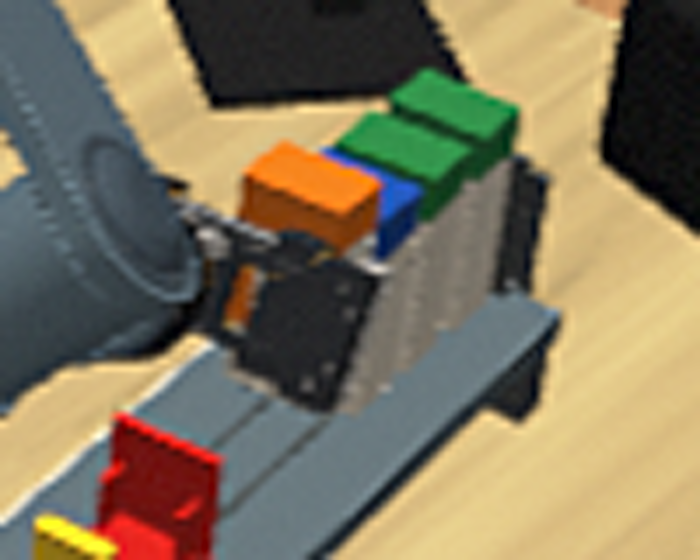

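View pics/w10.png

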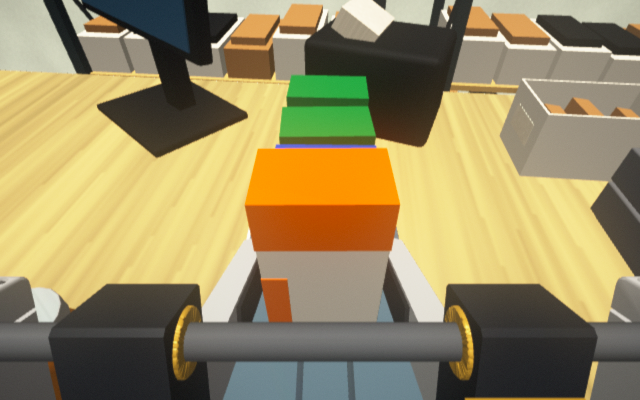

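```bash
python3 -m jog '0 0.5 0 0.0057 0.0023 0 0.045;0 0 0 0.0057 0.0023 0 0.045;0 0 0 0.0057 0.0023 0 0.045;0 0 0 0 0 0 0.045;0 0 0 0 0 0 0.045';python3 -m jog '0 0 0 0.0012 0.0006 0 0.045;0 0 0 0.0012 0.0006 0 0.045;0 0 0 0 0 0 0.045'; python3 -c "
from tgt import *
show(place(-0.5,9,62,69,25,0))"
```

```text
time: 25.38
position: [539.7, 186.5, 170.4]
orientation: [-0.447, 1.516, -0.311]
contact_force: [-0.2, -0.0, -3.7]
finger_gap: 0.596
time: 25.75
position: [539.6, 186.5, 167.7]
orientation: [-0.447, 1.516, -0.311]
contact_force: [-0.3, -0.3, -2.7]
finger_gap: 0.588
shift m [0.0018 0.001  0.0012] turn deg [ 0.01 -0.1  -0.2 ] target [540.7 186.7 165.6] at [539.6 186.5 167.7] q [-0.16  0.36  1.9   1.04  1.44 -0.72] F [-0.3 -0.3 -2.7] 0.5883157395256302 25.75
```

```bash
python3 -m jog '0 0 0 0.0012 0.0006 0 0.045;0 0 0 0 0 0 0.045';python3 -m jog '0 0 0 0.0008 0.0004 0 0.045;0 0 0 0 0 0 0.045'
```

```text
time: 26.0
position: [539.6, 186.4, 166.3]
orientation: [-0.447, 1.516, -0.311]
contact_force: [0.4, 0.5, -2.7]
finger_gap: 0.595
time: 26.25
position: [539.7, 186.4, 166.0]
orientation: [-0.447, 1.516, -0.31]
contact_force: [-0.5, -1.0, -1.1]
finger_gap: 0.591
```

```bash
python3 -m jog '0 0 0 0.0006 0.0003 0 0.045;0 0 0 0 0 0 0.045'
```

```text
time: 26.5
position: [539.8, 186.4, 165.8]
orientation: [-0.446, 1.516, -0.309]
contact_force: [-2.9, -2.8, 5.1]
finger_gap: 0.593
```

```bash
python3 -m jog '0 0 0 -0.0006 -0.0003 0 0.045;0 0 0 0 0 0 0.060;0 0 0 0 0 0 0.066;0 0 0 0 0 0 0.074;0 0 0 0 0 0 0.080;0 0 0 0 0 0 0.080;0 0 0 0 -0.02 0 0.080;0 0 0 0 -0.05 0 0.080;0 0 0 0 -0.05 0 0.080;0 0 0 0 -0.05 0 0.080'; python3 -m jog '0 0 0 0 0 0 0.08;0 0 0 0 0 0 0.08'; python3 -c "
from tgt import *
p,Rm,s=pose();print(p.round(1),np.round(s['q'],2))
c=snap('scene');i=c['image'][:,:,::-1]
cv2.imwrite('pics/c11.png',cv2.resize(i[110:220,320:450],None,fx=6,fy=5,interpolation=cv2.INTER_CUBIC))
c=snap('wrist','w11');import pickle;pickle.dump(c,open('w11.pkl','wb'))
"
```

```text
time: 27.75
position: [553.1, 34.2, 246.4]
orientation: [-0.447, 1.516, -0.312]
contact_force: [0.8, -0.2, 0.1]
finger_gap: 0.852
time: 28.0
position: [552.7, 36.4, 244.6]
orientation: [-0.447, 1.517, -0.312]
contact_force: [0.9, 0.8, -0.1]
finger_gap: 0.854
[552.7  36.4 244.6] [-0.41  0.28  1.83  0.9   1.7  -0.7 ]
```

View pics/c11.png

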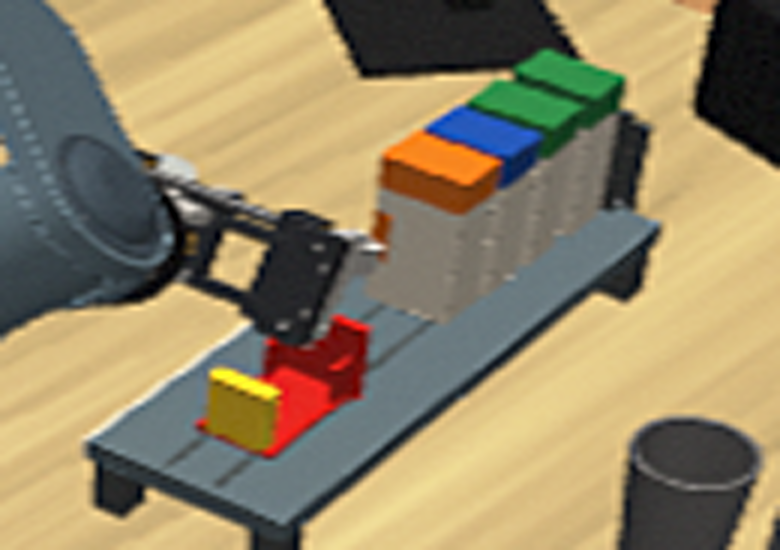

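View pics/w11.png

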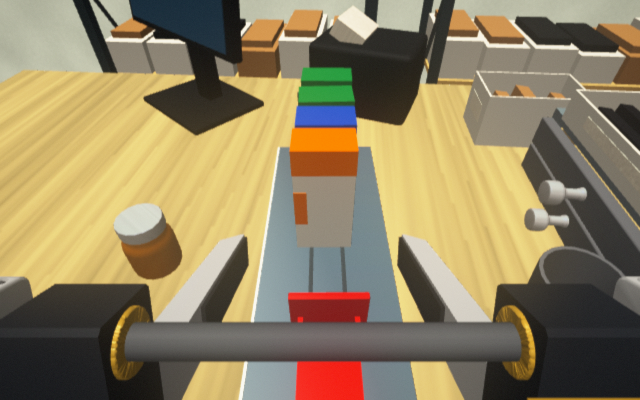

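All four cartons are standing in line. Next I'll close the fingers, point the tool down and go behind the tab.

```bash
python3 -m jog '0 0 -8.86 0 0 0 0.06;0 0 -8.86 0 0 0 0.03;0 0 -8.86 0 0 0 0;0 0 -8.86 0 0 0 0;0 0 -8.86 0 0 0 0;0 0 -8.86 0 0 0 0;0 0 -8.86 0 0 0 0;0 0 0 0 0 0 0' 10; cat >> tgt.py <<'E'
a_=np.radians(YAW);EX=np.array([np.cos(a_),np.sin(a_),0]);EY=np.array([-np.sin(a_),np.cos(a_),0]);UP=np.array([0,0,1.])
def push(rx,ry,ztip=22):
    return O+rx*EX+ry*EY+(ztip+97)*UP,np.c_[-EY,-UP,EX]
def where():
    p,Rm,s=pose();r=p-O;print("rack y",round(r@EY,1),"x",round(r@EX,1),"z",round(p[2],1),"F along y",round(np.array(s["contact_force"])@EY,1))
E
python3 -c "
from tgt import *
show(push(1.5,-226));where()
c=snap('wrist','w12')"
```

```text
time: 29.1
position: [552.2, 38.9, 244.1]
orientation: [-1.25, 1.146, -1.136]
contact_force: [-0.4, 0.2, 0.6]
finger_gap: 0.037
shift m [0.0113 0.065  0.0039] turn deg [ 0.18  0.2  -0.29] target [556.9  28.3 179. ] at [552.2  38.9 244.1] q [-0.14  0.08  1.85  0.    1.21 -0.23] F [-0.4  0.2  0.6] 0.0372804528112614 29.1
rack y -215.0 x -2.2 z 244.1 F along y 0.2
```

View pics/w12.png

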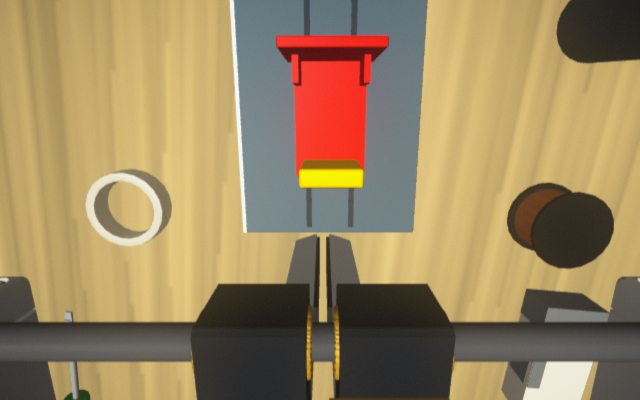

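```bash
python3 -c "
from tgt import *
c=snap('wrist')
for q,z in(([(299.5,187.5),(363.5,187.5),(300,170),(363,170)],110),([(277,47),(388,47),(277,38),(388,38)],120)):
  P=onz(c,q,z)-O;print(np.c_[P@EX,P@EY].round(1).tolist())"
python3 -m jog '0 0 -0.3 0.0056 0.0325 0.002 0;0 0 0 0.0057 0.0325 0.002 0;0 0 0 0 0 0 0;0 0 0 0 0 0 0'
python3 -c "
from tgt import *
show(push(1.5,-200));where()"
```

```text
[[-17.7, -188.8], [21.5, -188.6], [-17.3, -177.9], [20.9, -177.8]]
[[-28.1, -110.3], [31.1, -110.1], [-27.9, -105.8], [30.9, -105.7]]
time: 29.7
position: [558.4, 25.4, 180.7]
orientation: [-1.251, 1.144, -1.145]
contact_force: [-0.4, -0.1, 0.2]
finger_gap: 0.007
shift m [-0.029   0.0017 -0.0013] turn deg [ 0.03 -0.08  0.09] target [554.6  54.2 179. ] at [558.4  25.4 180.7] q [-0.16  0.18  1.88 -0.    1.09 -0.24] F [-0.4 -0.1  0.2] 0.006853199440538466 29.7
rack y -229.0 x 2.7 z 180.7 F along y -0.1
```

```bash
python3 -m jog '0 0 0 -0.01 0.0008 -0.0006 0;0 0 0 -0.01 0.0008 -0.0006 0;0 0 0 -0.006 0 0 0;0 0 0 -0.004 0 0 0;0 0 0 -0.004 0 0 0;0 0 0 -0.004 0 0 0;0 0 0 0 0 0 0';python3 -c "
from tgt import *
where()";python3 -m jog '0 0 0 -0.008 0 0 0;0 0 0 -0.008 0 0 0;0 0 0 -0.008 0 0 0;0 0 0 -0.008 0 0 0;0 0 0 -0.008 0 0 0;0 0 0 -0.008 0 0 0'
python3 -c "
from tgt import *
where()
c=snap('wrist','w13')"
```

```text
time: 30.58
position: [553.4, 63.5, 178.3]
orientation: [-1.253, 1.144, -1.145]
contact_force: [-0.4, -3.4, 2.9]
finger_gap: 0.004
rack y -190.6 x 1.1 z 178.3 F along y -3.3
time: 31.32
position: [549.1, 111.9, 178.1]
orientation: [-1.252, 1.144, -1.145]
contact_force: [-1.6, -5.3, 3.0]
finger_gap: 0.005
rack y -142.1 x 1.1 z 178.1 F along y -5.2
```

View pics/w13.png

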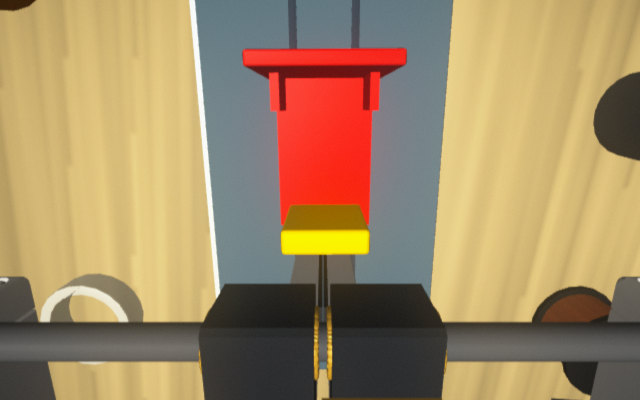

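```bash
python3 -c "
from tgt import *
c=snap('wrist');where()
for q,z in(([(243,49),(406,49)],120),([(283,252),(368,252),(283,231),(368,231)],110)):
  P=onz(c,q,z)-O;print(np.c_[P@EX,P@EY].round(1).tolist())"
```

```text
rack y -141.4 x 1.1 z 177.9 F along y -0.4
[[-28.7, -47.6], [30.2, -47.6]]
[[-17.6, -130.4], [20.4, -130.3], [-17.3, -120.5], [20.1, -120.4]]
```

```bash
python3 -m jog '0 0 0 -0.008 0 0 0;0 0 0 -0.008 0 0 0;0 0 0 -0.008 0 0 0;0 0 0 -0.006 0 0 0';python3 -c "
from tgt import *
where()"; for k in 1; do :; done; python3 -m jog '0 0 0 -0.004 0 0 0;0 0 0 -0.004 0 0 0;0 0 0 -0.004 0 0 0';python3 -c "
from tgt import *
where()";python3 -m jog '0 0 0 -0.004 0 0 0;0 0 0 -0.004 0 0 0;0 0 0 -0.004 0 0 0';python3 -c "
from tgt import *
where()"
```

```text
time: 31.92
position: [546.3, 141.7, 177.8]
orientation: [-1.253, 1.144, -1.144]
contact_force: [-1.3, -4.0, 1.9]
finger_gap: 0.009
rack y -112.1 x 1.0 z 177.8 F along y -3.9
time: 32.3
position: [545.3, 153.1, 177.9]
orientation: [-1.253, 1.144, -1.145]
contact_force: [-0.6, -5.8, 1.1]
finger_gap: 0.004
rack y -100.7 x 1.0 z 177.9 F along y -5.7
time: 32.67
position: [544.2, 164.6, 177.9]
orientation: [-1.254, 1.143, -1.146]
contact_force: [-1.3, -8.2, 2.1]
finger_gap: 0.005
rack y -89.2 x 1.0 z 177.9 F along y -8.0
```

```bash
python3 -m jog '0 0 0 -0.003 0 0 0;0 0 0 -0.003 0 0 0;0 0 0 -0.003 0 0 0';python3 -c "
from tgt import *
where()
c=snap('scene');i=c['image'][:,:,::-1]
cv2.imwrite('pics/c14.png',cv2.resize(i[105:185,350:450],None,fx=7,fy=7,interpolation=cv2.INTER_CUBIC))"; python3 -m jog '0 0 0 -0.002 0 0 0;0 0 0 -0.002 0 0 0';python3 -c "
from tgt import *
where()"
```

```text
time: 33.05
position: [543.4, 173.2, 177.8]
orientation: [-1.255, 1.143, -1.146]
contact_force: [-1.2, -8.8, 2.6]
finger_gap: 0.007
rack y -80.6 x 1.0 z 177.8 F along y -8.7
time: 33.35
position: [543.1, 177.1, 177.9]
orientation: [-1.255, 1.143, -1.146]
contact_force: [-1.3, -9.6, 3.1]
finger_gap: 0.007
rack y -76.6 x 1.0 z 177.9 F along y -9.5
```

View pics/c14.png

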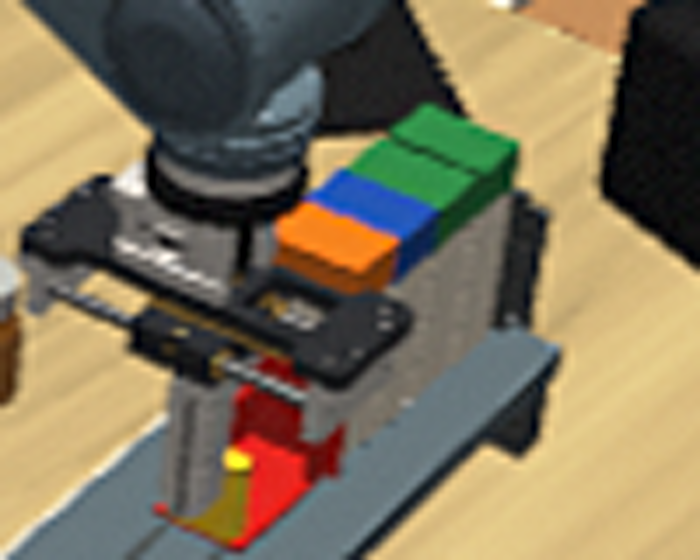

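```bash
python3 -m jog '0 0 0 -0.002 0 0 0;0 0 0 -0.002 0 0 0';python3 -c "
from tgt import *
where()"; python3 -m jog '0 0 0 -0.0015 0 0 0';python3 -c "
from tgt import *
where()"; python3 -m jog '0 0 0 -0.0015 0 0 0';python3 -c "
from tgt import *
where()"
```

```text
time: 33.6
position: [542.7, 180.9, 177.9]
orientation: [-1.256, 1.143, -1.146]
contact_force: [-1.3, -10.9, 3.9]
finger_gap: 0.006
rack y -72.8 x 1.0 z 177.9 F along y -10.7
time: 33.72
position: [542.6, 182.3, 177.9]
orientation: [-1.256, 1.143, -1.146]
contact_force: [-1.2, -10.4, 2.5]
finger_gap: 0.007
rack y -71.4 x 1.0 z 177.9 F along y -10.3
time: 33.85
position: [542.4, 183.8, 177.9]
orientation: [-1.256, 1.143, -1.146]
contact_force: [-1.9, -10.3, 3.6]
finger_gap: 0.001
rack y -69.9 x 0.9 z 177.9 F along y -10.1
```

```bash
python3 -m jog '0 0 0 -0.001 0 0 0';python3 -c "
from tgt import *
where()"; python3 -m jog '0 0 0 -0.001 0 0 0';python3 -c "
from tgt import *
where()"; python3 -m jog '0 0 0 -0.001 0 0 0';python3 -c "
from tgt import *
where()"
```

```text
time: 33.98
position: [542.4, 184.8, 177.9]
orientation: [-1.256, 1.143, -1.146]
contact_force: [-2.3, -9.0, 3.8]
finger_gap: 0.007
rack y -68.9 x 0.9 z 177.9 F along y -8.8
time: 34.1
position: [542.3, 185.8, 177.9]
orientation: [-1.256, 1.143, -1.146]
contact_force: [-1.9, -11.0, 4.0]
finger_gap: 0.006
rack y -67.9 x 0.9 z 177.9 F along y -10.8
time: 34.22
position: [542.2, 186.7, 177.9]
orientation: [-1.256, 1.143, -1.146]
contact_force: [-2.3, -11.0, 4.0]
finger_gap: 0.005
rack y -66.9 x 0.9 z 177.9 F along y -10.8
```

```bash
python3 -m jog '0 0 0 -0.001 0 0 0';python3 -c "
from tgt import *
where()"; python3 -m jog '0 0 0 -0.001 0 0 0';python3 -c "
from tgt import *
where()"; python3 -m jog '0 0 0 -0.001 0 0 0';python3 -c "
from tgt import *
where()"
```

```text
time: 34.35
position: [542.1, 187.5, 177.9]
orientation: [-1.257, 1.143, -1.147]
contact_force: [-2.4, -12.5, 4.7]
finger_gap: 0.003
rack y -66.1 x 0.9 z 177.9 F along y -12.3
time: 34.48
position: [542.0, 188.3, 177.9]
orientation: [-1.257, 1.142, -1.147]
contact_force: [-1.1, -14.0, 4.4]
finger_gap: 0.003
rack y -65.4 x 0.9 z 177.9 F along y -13.8
time: 34.6
position: [542.0, 189.1, 177.9]
orientation: [-1.258, 1.142, -1.147]
contact_force: [-1.9, -13.6, 3.6]
finger_gap: 0.006
rack y -64.6 x 1.0 z 177.9 F along y -13.4
```

```bash
python3 -m jog '0 0 0 -0.001 0 0 0;0 0 0 0 0 0 0';python3 -c "
from tgt import *
where()"; python3 -m jog '0 0 0 -0.0008 0 0 0';python3 -c "
from tgt import *
where()
c=snap('scene');i=c['image'][:,:,::-1]
cv2.imwrite('pics/c15.png',cv2.resize(i[105:185,350:450],None,fx=7,fy=7,interpolation=cv2.INTER_CUBIC))"
```

```text
time: 34.85
position: [541.9, 189.9, 177.9]
orientation: [-1.258, 1.142, -1.147]
contact_force: [-2.3, -14.1, 3.4]
finger_gap: 0.003
rack y -63.8 x 1.0 z 177.9 F along y -13.9
time: 34.98
position: [541.9, 190.4, 177.9]
orientation: [-1.259, 1.142, -1.148]
contact_force: [-2.4, -16.7, 5.2]
finger_gap: 0.005
rack y -63.3 x 1.0 z 177.9 F along y -16.4
```

View pics/c15.png

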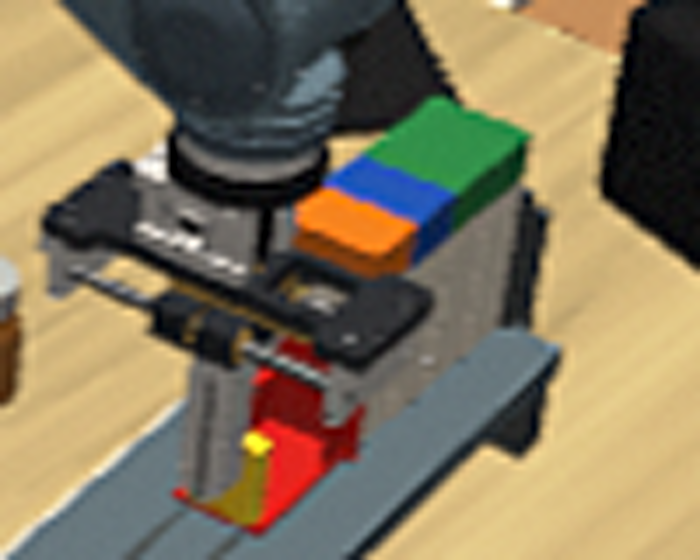

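The row is tight. The force rose by about 5 to 6 N over the sliding level, so the plate has given roughly 3.5 to 4.5 mm. I'll back off and check that it holds.

```bash
python3 -m jog '0 0 0 0.001 0 0 0;0 0 0 0.001 0 0 0;0 0 0 0.002 0 0 0;0 0 0 0.01 0 0 0;0 0 0 0.02 0 0 0;0 0 0 0.01 -0.04 0 0;0 0 0 0 -0.06 0 0;0 0 0 0 -0.06 0 0;0 0 0 -0.05 -0.05 0 0;0 0 0 -0.06 0 0 0'; python3 -m jog '0 0 0 -0.06 0 0 0;0 0 0 -0.05 0 0 0;0 0 0 0 0 0 0;0 0 0 0 0 0 0'; python3 -c "
from tgt import *
where();c=snap('wrist','w16');import pickle;pickle.dump(c,open('w16.pkl','wb'))
i=c['image'][:,:,::-1];cv2.imwrite('pics/c16.png',cv2.resize(i[0:300,170:470],None,fx=2,fy=2,interpolation=cv2.INTER_CUBIC))
snap('top','t16')
c=snap('scene');i=c['image'][:,:,::-1]
cv2.imwrite('pics/c17.png',cv2.resize(i[95:215,330:450],None,fx=5,fy=5,interpolation=cv2.INTER_CUBIC))"
```

```text
time: 36.28
position: [538.7, 252.9, 387.7]
orientation: [-1.242, 1.14, -1.15]
contact_force: [0.8, 0.4, -0.5]
finger_gap: 0.004
time: 36.78
position: [527.5, 361.8, 381.4]
orientation: [-1.253, 1.144, -1.145]
contact_force: [-0.5, 0.5, -0.1]
finger_gap: 0.006
rack y 108.7 x 1.9 z 381.4 F along y 0.5
```

View pics/c16.png

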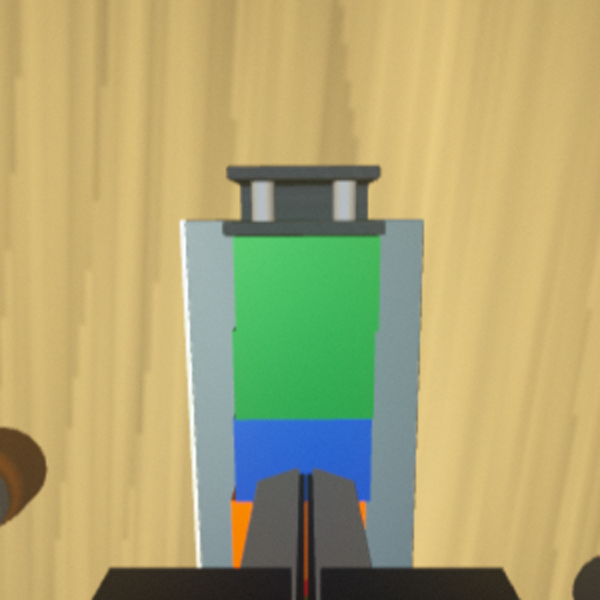

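View pics/c17.png

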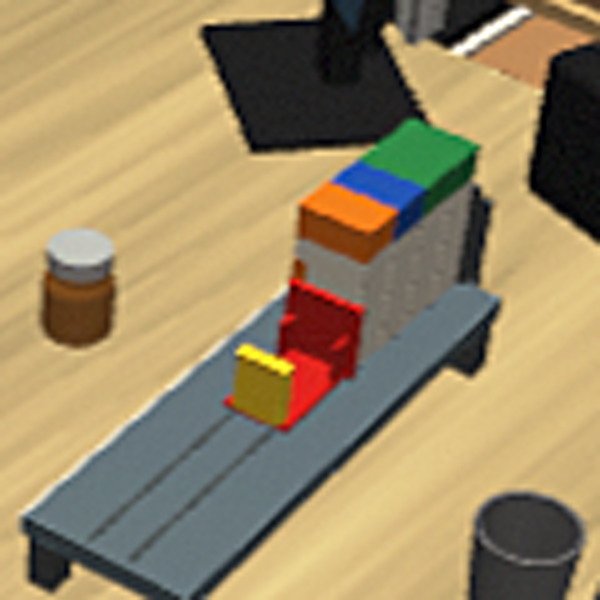

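```bash
python3 -c "
from tgt import *;import pickle
c=pickle.load(open('w16.pkl','rb'))
for n,q,z in(('boardend',[(181,220),(424,219)],60),('plate/green top at 180',[(233,237),(381,237)],180),('at145',[(224,235),(384,234)],145),('plate back',[(224,222),(384,221)],145),('green/blue',[(234,419),(373,419)],180),('blue/orange',[(234,500),(370,500)],180)):
  P=onz(c,np.array(q)/2+[170,0],z)-O;print(n,np.c_[P@EX,P@EY].round(1).tolist())"
```

```text
boardend [[-67.0, 180.2], [64.8, 180.6]]
plate/green top at 180 [[-27.1, 174.3], [29.6, 174.2]]
at145 [[-34.4, 174.2], [34.4, 174.6]]
plate back [[-34.2, 179.6], [34.3, 180.0]]
green/blue [[-28.5, 101.8], [28.3, 101.8]]
blue/orange [[-29.4, 66.4], [27.8, 66.4]]
```

View pics/t16.png

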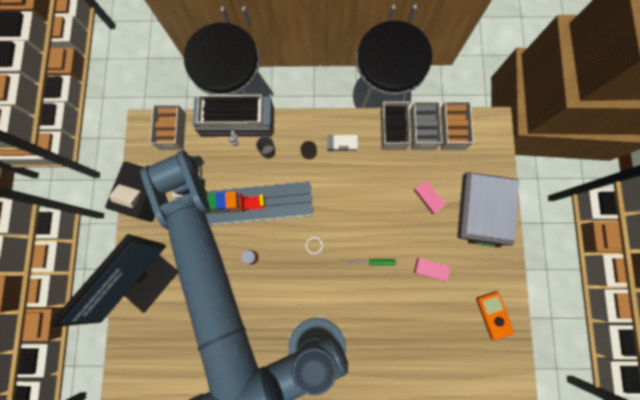

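The bystanders are where they started and the robot is touching nothing, so I'm handing in.

```bash
python3 -c "
from station import env
print(env.job_done(), env.state()['time'])"
```

```text
the job is handed in; nothing more can be done
the job is handed in; nothing more can be done
```

The blue and orange cartons stand upright on the rack, lids up and labels to the front. They are in line with the green ones to about 1–2 mm: blue next to green, then orange. Setting them down pressed at most about 12 N for blue and 8 N for orange. I handed the job in after about 37 s of the 72 s allowed.

I pushed the row stop up by its yellow tab. The force sat at about 10 N while the row was sliding, then climbed to about 16 N once it was tight.

**Last checks, after backing off:**
- **Row:** there are no gaps between the cartons.
- **End plate:** its face sits about 4 mm past rest, well short of its 15 mm travel, and it is holding. The force rise (about 4 mm) agrees; the stop's position when I stopped pushing gave about 4.5 mm.
- **Other items:** everything else on the counter looks unmoved in the top view.

Two things did not go exactly as planned:
- The fingertips touched the counter with about 5 N while going down for blue, and I raised them before gripping.
- While I carried blue, a view put it about 5 mm off its expected place in the hand. It touched down at the expected height, and after release it measured within about 3 mm of where I aimed.

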